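# Shut the humidifier's water valve in the cheese ripening room

### The job

The cheeses are damp enough: shut the humidifier's water valve. Lift the square key with the red handle out of the key rack, put it fully home in the recessed brass socket of the grey valve box, turn it clockwise (seen from above) until the white pointer reaches the red mark, where the valve stops, and leave the key standing in the socket. Leave the blue-handled key hanging in the rack.

Things in the scene. Friction and masses are not known exactly. Their poses are not given: they have to be found in the camera images.
- red_key_handle (a point): Centre of the red wing handle (16 mm along x, 50 along y, 30 high; grip across x) of the square key. z points up. Collar, 42 mm wide, has its underside 40 mm below; then a 15 mm square shank, sides along x and y, ending in an 8 mm tapered round nose, tip 76 mm below. It hangs upright by the collar in a rack with 2 holes 90 mm apart; lift it over 40 mm to free it.
- blue_key_handle (a point): Centre of the blue wing handle of another key, same size and axes but with a thin round shank and flat bit. It hangs in the rack's other hole (which hole is random). Leave it hanging.
- socket (a point): Centre of the socket's 32 mm mouth, atop a turning square brass block, 8 mm below the top of a fixed grey box (150 x 150 x 62 mm). It narrows over 7 mm to an 18 mm square hole, in all 40 mm deep. x: along the white pointer; hole sides along x, y; z up. Key fits at any quarter turn with 12 degrees of play each way; home, its collar rests on the brass, handle centre 40 mm above here.
- valve (a joint): Angle of the brass block, rad, growing clockwise seen from above: 0 open (pointer at the green mark), 1.6 shut (red mark), stop at 1.65. Starts at 0.3 to 0.7. Light friction, about 0.1 N m; stays where left.
Things that resemble listed ones, but are neither listed nor needed, are in the scene too. Leave any turquoise look-alike of the part that bears red_key_handle alone.

How it is judged:
On the way, in this order (a step that is already met when the one before it is completed fails the run):
1. the red key is fully home in the brass socket (horizontal distance between red_key_handle and socket below 0.012 m and z of red_key_handle in the frame of socket below 0.05 m), for 0.2 s.
2. the valve is turned shut with the key in it (value of joint valve above 1.3 rad and z of red_key_handle in the frame of socket below 0.05 m), for 0.2 s.
At the end, for the whole second after the job is handed in: The valve is turned to 1.3 rad or more (pointer within about 17 degrees of the red mark, or at its stop), and the red key stands in the socket: handle centre less than 50 mm above the socket's mouth (within 10 mm of fully home) and within 12 mm of its axis, within 11 degrees of upright (all of step 2 and horizontal distance between red_key_handle and socket below 0.012 m and angle between red_key_handle's own z axis and vertical below 0.2 rad); the robot touches nothing.
It fails at once if the blue key is taken or knocked from its place (moved more than 30 mm) (distance of blue_key_handle from where it was at the start of the episode above 0.03 m).
It also fails if it takes over 48 s, if anything falls off the work surface, if the arm or the gripper's body presses on something with over 40 N, if the wrist force passes 120 N, or if a joint passes its speed limit or range.

### The arm

A 6-joint arm with a two-finger parallel gripper is mounted at the origin on the work surface. World frame = base frame: x ahead of the robot, y to its left, z up, the work surface at z = 0. Lengths are in m, angles in rad, forces in N, time in s.
With the tool pointing down it reaches from about 0.4 to 0.825 m from the base axis. Payload 7 kg.
Tool frame: the origin (TCP) lies on the centre line of the jaws, within the pads' length; the fingertips stand ahead of it and the grasp point (between the pads) lies 2 mm behind it (tip_extent is the z of the fingertips in the tool frame, in m); z points along the fingers, x is the direction in which the jaws open and shut, and the axes are right-handed (so a half turn about z gives the same grasp; the last joint's range is limited). The gripper opens to 85 mm and grips with 20 to 120 N. Pads are 22 mm wide; open, the fingers measure 114 mm over their backs; the gripper's body (76 mm by 85 mm) begins 54 mm behind the grasp point. The pads swing forward as they close: fully open they stand 13 mm farther back than shut.
Start: joints at [-0.909, 0.359, 0.012, 0, -1.224, -0.288], TCP at [0.246, -0.628, 0.209] pointing down, gripper open.
Joint ranges: [-3.07, 3.07], [-1.43, 2.12], [-1.02, 1.25], [-3.03, 1.67], [-3.05, -0], [-3.03, 3.03]. Speed limits (rad/s): [2.39, 2.39, 3.01, 3.14, 3.14, 3.14].

### API

Orientations are given as a unit quaternion [w, x, y, z].
In Python, from plant import * gives the robot as it stands.
- The arm moves only by the shell command python3 -m inch 'ROWS' [FORCE]. ROWS is JSON, a list of rows, each an object with "twist": the turn, a rotation vector about the tool's x, y, z in units of 5 degrees (1.0 is 5 degrees), a list of three; "offset": the shift along the tool's x, y, z in units of 30 mm (1.0 is 30 mm), a list of three; "grip": the opening, from 0 (shut) to 1 (fully open). A call has 1 to 12 rows; each row shifts and turns the commanded pose from where the row before left it, along the tool's axes as they then stand; what a row does not reach is not made up. A row lasts 1/12 s, in which the tool goes at most 41.7 mm and 7.16 degrees, less where a joint would pass 70% of its speed; a pose out of reach is approached as far as the arm can. A call is refused whole if a number of a shift passes 1 or a number of a turn 1, either way. A call with a gripper value outside its range is refused whole. The fingers move at their own pace and stop on an object; FORCE is the grip in N (left out, the last holds). Time passes only in rows, so rows that do not move let the fingers close. It gives the time, the measured TCP pose, the force and the opening at its end, in the units of the state.
- observe(): the state, without advancing time (a new reading comes with each control period).
- get_image(name): name is "side" or "top" or "wrist"; returns a dict with "image" (400x640x3 uint8, red, green, blue), "camera_matrix" (3x3 intrinsics, pixels), "extrinsics" (4x4, takes a point from camera to world coordinates). Camera axes: x right, y down, z forward; pixel columns grow to the right and rows downward; lengths in m; the calibration is good to about 2 mm. A picture is of the moment at which its call begins. There is no depth.
- hand_in(): hands the job in, once; it reports no verdict.
Trained networks look in a picture, given as the dict that the camera call returned (one of the last four; its "shot" number tells which), for a name from the list of things; names that differ only in an ending like _2 or _b are one class to them, and where a whole thing is asked for, a point or a joint stands for the part that bears it (a point fixed in the world has none). Each returns a list of dicts, best first, with "conf" (0 to 1); they miss things now and then, are a little off and sometimes report something else, mostly with a low value. They report only what shows in the picture. A call takes as long as a camera call. They do not tell look-alikes from the thing itself.
- look_for(picture, query): "centre" ([x, y, z] in m, in world coordinates, good to about 4 mm: the middle of the surface that is visible of it).
- landmark_of(picture, query): "centre" ([x, y, z] in m, in world coordinates, good to about 4 mm: a listed point, or the origin of a listed thing).
The state is a dict: "time_s": time; "joint_positions": joint angles; "qvel": joint speeds; "joint_efforts": joint torques, N m; "tool_pos": TCP position; "ee_rot": TCP orientation; "ft_force": force on the tool from outside, world axes, zero at the start; "wrist_torque": the same for the moment, N m; "width": opening from 0.0 (shut) to 1.0 (fully open).
Only numpy, scipy, OpenCV 4.12 (cv2) and the standard library are available. Lean on these libraries where they do the work, as an engineer would, in place of code of your own. Each camera call takes 0.05 s, during which the arm holds its last target. There are 200 camera calls.

## Working session

There is one attempt and no reset: what is moved stays moved. The work goes in short steps, Python scripts to look and compute and a shell command to move; the robot and the scene stay as the last step left them, time stands still between calls to the robot, and variables do not carry over. Pictures are saved under pics/ and viewed, about 8 in all and at most 12, crops included, and the job is handed in when it is done.

```bash
mkdir -p pics
python3 - <<'E'
from plant import *
import cv2,numpy as np
s=observe();print({k:np.round(v,3) for k,v in s.items()})
ims=[]
for n in("top","side"):
    p=get_image(n);cv2.imwrite(f"pics/{n}0.png",p["image"][:,:,::-1])
    print(n,np.round(p["camera_matrix"],1).tolist(),np.round(p["extrinsics"],3).tolist())
    for q in("red_key_handle","blue_key_handle","socket"):
        print(q,[(np.round(d["centre"],3).tolist(),round(d["conf"],2)) for d in landmark_of(p,q)])
E
```

```text
{'time_s': np.float64(0.0), 'joint_positions': array([-0.909,  0.359,  0.011, -0.   , -1.224, -0.288]), 'qvel': array([-0.   ,  0.   , -0.001, -0.001, -0.   , -0.   ]), 'joint_efforts': array([-1.0000e-03, -5.8332e+01,  2.9341e+01,  6.9370e+00, -6.0000e-03,
        0.0000e+00]), 'tool_pos': array([ 0.246, -0.628,  0.208]), 'ee_rot': array([-0.001,  0.563,  0.826,  0.   ]), 'ft_force': array([0.261, 0.577, 0.408]), 'wrist_torque': array([ 0.022,  0.027, -0.005]), 'width': np.float64(0.999)}
top [[393.6, 0.0, 320.1], [0.0, 393.6, 199.6], [0.0, 0.0, 1.0]] [[0.001, -0.982, 0.187, 0.382], [-1.0, 0.003, 0.023, -0.012], [-0.023, -0.187, -0.982, 0.775], [0.0, 0.0, 0.0, 1.0]]
red_key_handle [([0.398, -0.218, 0.078], 0.8), ([0.544, -0.277, 0.11], 0.59)]
blue_key_handle [([0.514, -0.197, 0.108], 0.65), ([0.489, 0.238, 0.056], 0.32)]
socket [([0.489, 0.24, 0.056], 0.71)]
side [[459.6, 0.0, 313.9], [0.0, 459.6, 192.7], [0.0, 0.0, 1.0]] [[-0.904, -0.231, 0.36, 0.165], [-0.428, 0.48, -0.766, 0.738], [0.004, -0.846, -0.533, 0.607], [0.0, 0.0, 0.0, 1.0]]
red_key_handle [([0.403, -0.217, 0.076], 0.82), ([0.539, -0.276, 0.106], 0.48)]
blue_key_handle [([0.508, -0.193, 0.11], 0.51)]
socket [([0.492, 0.239, 0.054], 0.72)]
```

View pics/top0.png

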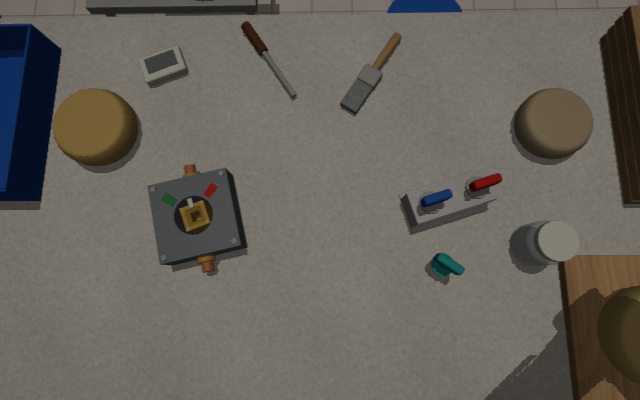

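View pics/side0.png

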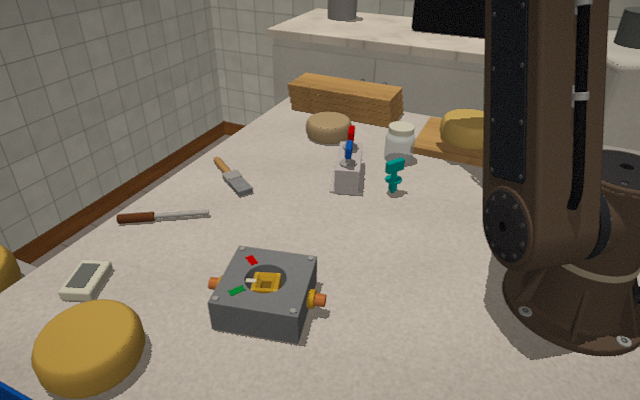

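The top and side views agree:
- **Red key:** about (.541, -.277, .108), at top pixel (486,183).
- **Blue key:** about (.511, -.195), at (437,198).
- **Socket:** about (.490, .239, .055), at (195,216), with the pointer at (190,203).

The turquoise look-alike is at (447,265). The keys are about 87 mm apart, which fits the given 90. I'll raise the tool and turn its yaw to about 200°, so joint 6 stays clear of its limits.

```bash
cat > need.py <<'E'
from plant import *
import numpy as np
from scipy.spatial.transform import Rotation as R
def need(t=None,yaw=None):
    s=observe();q=s["ee_rot"];r=R.from_quat(np.r_[q[1:],q[0]]);x=r.as_matrix()[:,0]
    y=np.degrees(np.arctan2(x[1],x[0]))
    print("t",round(float(s["time_s"]),2),"pos",np.round(s["tool_pos"],4),"yaw",round(y%360,1),"zaxis",np.round(r.as_matrix()[:,2],3),"j",np.round(s["joint_positions"],2),"F",np.round(s["ft_force"],1),"M",np.round(s["wrist_torque"],2),"w",round(float(s["width"]),3))
    if t is not None: print("offset units",np.round(r.inv().apply(np.array(t)-s["tool_pos"])/.03,2))
    if yaw is not None: print("twist z units",round(-(((yaw-y)+180)%360-180)/5,2))
E
python3 -m inch '[{"twist":[0,0,-1],"offset":[0,0,-1],"grip":1},{"twist":[0,0,-1],"offset":[0,0,-1],"grip":1},{"twist":[0,0,-1],"offset":[0,0,0],"grip":1},{"twist":[0,0,-1],"offset":[0,0,0],"grip":1},{"twist":[0,0,-1],"offset":[0,0,0],"grip":1},{"twist":[0,0,-1],"offset":[0,0,0],"grip":1},{"twist":[0,0,-1],"offset":[0,0,0],"grip":1},{"twist":[0,0,-1],"offset":[0,0,0],"grip":1},{"twist":[0,0,-1],"offset":[0,0,0],"grip":1},{"twist":[0,0,-1],"offset":[0,0,0],"grip":1},{"twist":[0,0,-1],"offset":[0,0,0],"grip":1},{"twist":[0,0,-1],"offset":[0,0,0],"grip":1}]'
python3 -m inch '[{"twist":[0,0,-1],"offset":[0,0,0],"grip":1},{"twist":[0,0,-1],"offset":[0,0,0],"grip":1},{"twist":[0,0,-1],"offset":[0,0,0],"grip":1},{"twist":[0,0,-1],"offset":[0,0,0],"grip":1},{"twist":[0,0,-1],"offset":[0,0,0],"grip":1},{"twist":[0,0,-0.7],"offset":[0,0,0],"grip":1},{"twist":[0,0,0],"offset":[0,0,0],"grip":1}]'
python3 -c "from need import *;need([.541,-.277,.25],200)"
```

```text
time_s: 1.4
tool_pos: [0.2464, -0.6283, 0.269]
ee_rot: [-0.0, 0.073, 0.997, 0.0]
ft_force: [0.8, -0.0, 0.4]
width: 1.001
time_s: 1.98
tool_pos: [0.2465, -0.6283, 0.269]
ee_rot: [0.0, -0.174, 0.985, 0.0]
ft_force: [0.2, 0.1, 0.7]
width: 1.0
t 1.98 pos [ 0.2465 -0.6283  0.269 ] yaw 200.1 zaxis [-0.  0. -1.] j [-0.91  0.33  0.11 -0.   -1.35  1.26] F [0.2 0.1 0.7] M [0.02 0.05 0.03] w 1.0
offset units [-13.24   7.63   0.63]
twist z units 0.02
```

```bash
python3 -m inch '[{"twist":[0,0,0],"offset":[-0.95,0.55,0],"grip":1},{"twist":[0,0,0],"offset":[-0.95,0.55,0],"grip":1},{"twist":[0,0,0],"offset":[-0.95,0.55,0],"grip":1},{"twist":[0,0,0],"offset":[-0.95,0.55,0],"grip":1},{"twist":[0,0,0],"offset":[-0.95,0.55,0],"grip":1},{"twist":[0,0,0],"offset":[-0.95,0.55,0],"grip":1},{"twist":[0,0,0],"offset":[-0.95,0.55,0],"grip":1},{"twist":[0,0,0],"offset":[-0.95,0.55,0],"grip":1},{"twist":[0,0,0],"offset":[-0.95,0.55,0],"grip":1},{"twist":[0,0,0],"offset":[-0.95,0.55,0],"grip":1},{"twist":[0,0,0],"offset":[-0.95,0.55,0.1],"grip":1},{"twist":[0,0,0],"offset":[-0.95,0.55,0.1],"grip":1}]'
python3 -m inch '[{"twist":[0,0,0],"offset":[-0.9,0.5,0.2],"grip":1},{"twist":[0,0,0],"offset":[-0.9,0.5,0.2],"grip":1},{"twist":[0,0,0],"offset":[0,0,0],"grip":1},{"twist":[0,0,0],"offset":[0,0,0],"grip":1}]'
python3 - <<'E'
from need import *
import cv2
need([.541,-.277,.25])
p=get_image("wrist");cv2.imwrite("pics/w1.png",p["image"][:,:,::-1])
print(p["camera_matrix"].round(1).tolist(),p["extrinsics"].round(4).tolist())
for q in("red_key_handle","blue_key_handle"):
    print(q,[(np.round(d["centre"],4).tolist(),round(d["conf"],2)) for d in landmark_of(p,q)])
E
```

```text
time_s: 2.98
tool_pos: [0.5015, -0.3243, 0.2634]
ee_rot: [0.0, -0.172, 0.985, -0.0]
ft_force: [0.8, 0.2, 0.3]
width: 0.999
time_s: 3.32
tool_pos: [0.5418, -0.2777, 0.2504]
ee_rot: [-0.001, -0.173, 0.985, 0.0]
ft_force: [-1.1, -0.5, 0.4]
width: 1.001
t 3.32 pos [ 0.5418 -0.2777  0.2504] yaw 199.9 zaxis [-0.001  0.    -1.   ] j [-0.15  0.23 -0.08 -0.   -1.27  0.5 ] F [-1.1 -0.5  0.4] M [-0.05  0.   -0.  ] w 1.001
offset units [0.02 0.03 0.01]
[[359.1, 0.0, 310.5], [0.0, 359.1, 200.8], [0.0, 0.0, 1.0]] [[-0.9401, -0.3262, -0.0987, 0.5658], [-0.3408, 0.901, 0.2685, -0.3461], [0.0013, 0.2861, -0.9582, 0.4163], [0.0, 0.0, 0.0, 1.0]]
red_key_handle [([0.4018, -0.2203, 0.0807], 0.94), ([0.54, -0.2798, 0.1035], 0.68)]
blue_key_handle [([0.5138, -0.1961, 0.1098], 0.78)]
```

View pics/w1.png

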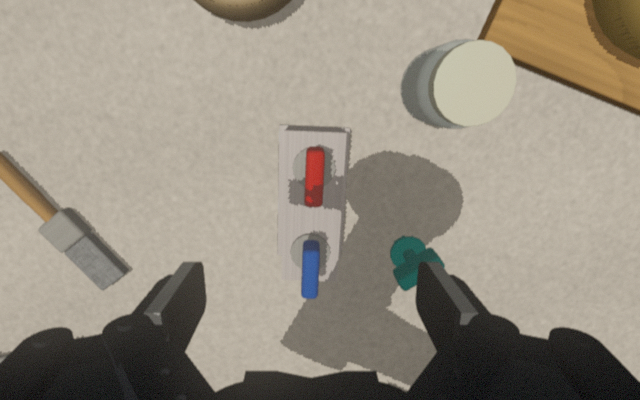

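Wrist view: the red handle is centred near (314,177), the blue one near (311,270), and the turquoise look-alike is clear on the right. The handles line up roughly with the image's vertical axis. I'll measure the red handle by segmenting it.

```bash
cat > seg.py <<'E'
from need import *
import cv2
def px2w(p,uv,z):
    K,T=p["camera_matrix"],p["extrinsics"]
    uv=np.atleast_2d(uv).astype(float)
    d=np.c_[uv,np.ones(len(uv))]@np.linalg.inv(K).T@T[:3,:3].T
    return T[:3,3]+d*((z-T[2,3])/d[:,2:])
def w2px(p,w):
    c=(np.atleast_2d(w)-p["extrinsics"][:3,3])@p["extrinsics"][:3,:3]@p["camera_matrix"].T
    return c[:,:2]/c[:,2:]
def biggest(m):
    n,l,st,c=cv2.connectedComponentsWithStats(m.astype(np.uint8));i=1+st[1:,4].argmax()
    return l==i
def redmask(p):
    a=p["image"].astype(int);return biggest((a[...,0]>90)&(a[...,1]<60)&(a[...,2]<60))
def fit(p,col,z):
    """yaw/centre: compare silhouette hull of a 16x50x30 wing with mask"""
    from scipy.optimize import minimize
    ys,xs=np.nonzero(redmask(p))
    def sil(v):
        c,s=np.cos(v[2]),np.sin(v[2])
        pts=[[v[0]+c*a*.008-s*b*.025,v[1]+s*a*.008+c*b*.025,z+h*.015] for a in(-1,1) for b in(-1,1) for h in(-1,1)]
        m=np.zeros((1600,2560),np.uint8);cv2.fillConvexPoly(m,cv2.convexHull((w2px(p,pts)*4).astype(np.int32)),1)
        return cv2.resize(m,(640,400),interpolation=cv2.INTER_AREA) if 0 else m
    M=cv2.resize(redmask(p).astype(np.uint8),(2560,1600),interpolation=cv2.INTER_NEAREST)
    f=lambda v:float((sil(v)!=M).sum())/16
    r=minimize(f,col,method="Nelder-Mead",options=dict(initial_simplex=np.array(col)+np.array([[0,0,0],[.006,0,0],[0,.006,0],[0,0,.15]]),xatol=1e-4,fatol=.1))
    return r.x,r.fun,len(xs)
E
python3 - <<'E'
from seg import *
p=get_image("wrist");t=get_image("top");sd=get_image("side")
for q in(p,t,sd):
    for z in(.103,.108): 
        x,f,n=fit(q,[.541,-.278,.35],z);print(z,x.round(4),np.degrees(x[2]).round(1),round(f),n)
E
```

```text
0.103 [ 0.5377 -0.2802  0.3411] 19.5 420 753
0.108 [ 0.5376 -0.281   0.3257] 18.7 455 753
0.103 [ 0.5369 -0.275   0.529 ] 30.3 425 85
0.108 [ 0.5345 -0.2792  0.5171] 29.6 435 85
0.103 [ 0.5411 -0.2876  0.3518] 20.2 42 84
0.108 [ 0.5371 -0.2755  0.3418] 19.6 44 84
```

```bash
sed -i 's/return biggest((a\[...,0\]>90).*/return biggest((a[...,0]>45)\&(a[...,0]>2.2*a[...,1])\&(a[...,0]>2.2*a[...,2]))/' seg.py
python3 - <<'E'
from seg import *
p=get_image("wrist");t=get_image("top")
m=redmask(p);ys,xs=np.nonzero(m);print(xs.min(),xs.max(),ys.min(),ys.max())
for q in(p,t):
    for z in(.103,.109): 
        x,f,n=fit(q,[.541,-.278,.35],z);print(z,x.round(4),np.degrees(x[2]).round(1),round(f),n)
E
```

```text
304 321 152 206
0.103 [ 0.5374 -0.2794  0.3349] 19.2 426 737
0.109 [ 0.5374 -0.2802  0.3508] 20.1 473 737
0.103 [ 0.5369 -0.275   0.529 ] 30.3 433 93
0.109 [ 0.5405 -0.2755  0.5515] 31.6 442 93
```

The wrist fit gives the handle at about (.538, -.279, .107), with the same yaw as the tool. The top-view fit locked onto the box's red mark, so I discard it. Next I descend and grip.

```bash
python3 -m inch '[{"twist":[0,0,0],"offset":[0.14,0,0.6],"grip":1},{"twist":[0,0,0],"offset":[0,0,0.8],"grip":1},{"twist":[0,0,0],"offset":[0,0,0.8],"grip":1},{"twist":[0,0,0],"offset":[0,0,0.8],"grip":1},{"twist":[0,0,0],"offset":[0,0,0.7],"grip":1},{"twist":[0,0,0],"offset":[0,0,0.7],"grip":1},{"twist":[0,0,0],"offset":[0,0,0.4],"grip":1},{"twist":[0,0,0],"offset":[0,0,0],"grip":1},{"twist":[0,0,0],"offset":[0,0,0],"grip":1}]'
python3 -m inch '[{"twist":[0,0,0],"offset":[0,0,0],"grip":0},{"twist":[0,0,0],"offset":[0,0,0],"grip":0},{"twist":[0,0,0],"offset":[0,0,0],"grip":0},{"twist":[0,0,0],"offset":[0,0,0],"grip":0},{"twist":[0,0,0],"offset":[0,0,0],"grip":0},{"twist":[0,0,0],"offset":[0,0,0],"grip":0},{"twist":[0,0,0],"offset":[0,0,0],"grip":0},{"twist":[0,0,0],"offset":[0,0,0],"grip":0},{"twist":[0,0,0],"offset":[0,0,0],"grip":0},{"twist":[0,0,0],"offset":[0,0,0],"grip":0}]' 80
python3 -c "from need import *;need([.541,-.277,.25],200)"
```

```text
time_s: 4.47
tool_pos: [0.5368, -0.2809, 0.1068]
ee_rot: [-0.001, -0.173, 0.985, 0.0]
ft_force: [-0.0, 0.3, 1.2]
width: 1.003
time_s: 5.3
tool_pos: [0.5371, -0.2805, 0.1069]
ee_rot: [-0.0, -0.173, 0.985, 0.0]
ft_force: [0.2, 0.5, -0.0]
width: 0.004
t 5.3 pos [ 0.5371 -0.2805  0.1069] yaw 199.9 zaxis [-0.  0. -1.] j [-0.16  0.33 -0.28 -0.   -0.96  0.51] F [ 0.2  0.5 -0. ] M [ 0.04 -0.04 -0.03] w 0.004
offset units [-0.16  0.07 -4.77]
twist z units -0.02
```

The jaws shut with nothing between them, so I'll look at why.

Run:
```python
from seg import *
a=get_image("wrist");b=get_image("side");t=get_image("top")
i=np.vstack([np.hstack([cv2.resize(b["image"][90:215,290:440],(480,400)),cv2.resize(t["image"][130:250,380:540],(320*5//3*3//5,400))]),np.hstack([cv2.resize(a["image"],(320,200)),np.zeros((200,480,3),np.uint8)])])
cv2.imwrite("pics/m2.png",i[:,:,::-1])
```

```text
Traceback (most recent call last):
ValueError: all the input array dimensions except for the concatenation axis must match exactly, but along dimension 1, the array at index 0 has size 799 and the array at index 1 has size 800
```

Run:
```python
from seg import *
a=get_image("wrist");b=get_image("side");t=get_image("top")
i=np.vstack([np.hstack([cv2.resize(b["image"][90:215,290:440],(400,300)),cv2.resize(t["image"][130:250,380:540],(400,300))]),np.hstack([cv2.resize(a["image"],(480,300)),np.zeros((300,320,3),np.uint8)])])
cv2.imwrite("pics/m2.png",i[:,:,::-1])
```

```text
(no output)
```

View pics/m2.png

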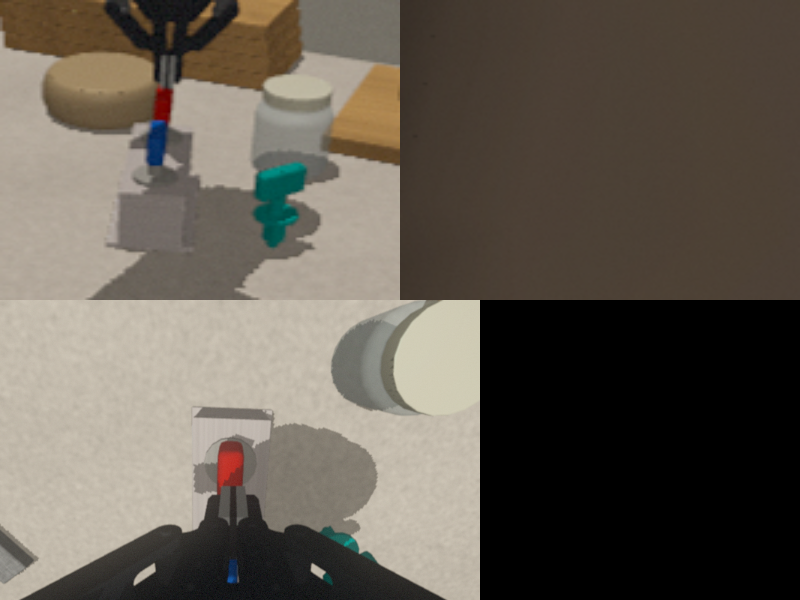

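The fingers closed either above the handle or short of it, so my handle height is in doubt. I'll triangulate from the two wrist poses and the top view.

```bash
python3 - <<'E'
from seg import *
K={"top":cv2.imread("pics/top0.png"),"w1":cv2.imread("pics/w1.png")}
def mask(im,x0,x1,y0,y1):
    a=im[:,:,::-1].astype(int);m=(a[...,0]>45)&(a[...,0]>2*a[...,1])&(a[...,0]>2*a[...,2]);k=np.zeros_like(m);k[y0:y1,x0:x1]=1
    ys,xs=np.nonzero(m&k);return xs.mean(),ys.mean(),len(xs),xs.min(),xs.max(),ys.min(),ys.max()
print(mask(K["top"],460,520,160,210));w=mask(K["w1"],280,350,130,220);print(w)
t=get_image("top");d=dict(t)
p=dict(camera_matrix=np.array([[359.1,0,310.5],[0,359.1,200.8],[0,0,1]]),extrinsics=np.array([[-0.9401,-0.3262,-0.0987,0.5658],[-0.3408,0.901,0.2685,-0.3461],[0.0013,0.2861,-0.9582,0.4163],[0,0,0,1]]))
p2=get_image("wrist")
m=mask(p2["image"][:,:,::-1],250,360,150,300);print("now",m)
tu=mask(K["top"],460,520,160,210)
for z in(.06,.07,.08,.09,.1,.11,.12):
    print(z,"top",px2w(t,tu[:2],z)[0][:2].round(4),"w1",px2w(p,w[:2],z)[0][:2].round(4),"far-end w1",px2w(p,[(w[3]+w[4])/2,w[5]],z)[0][:2].round(4),"now",px2w(p2,[(m[3]+m[4])/2,m[5]],z)[0][:2].round(4))
print(observe()["tool_pos"])
print("TCP px",w2px(p2,observe()["tool_pos"]))
E
ls; grep -rn tip_extent --include=* . 2>/dev/null | head -3; python3 -c "import plant;print([n for n in dir(plant) if n[0]!='_'], getattr(plant,'tip_extent',None))"
```

```text
(np.float64(486.8265682656827), np.float64(181.25830258302582), 271, np.int64(469), np.int64(501), np.int64(174), np.int64(191))
(np.float64(314.1145945945946), np.float64(176.69189189189188), 925, np.int64(305), np.int64(323), np.int64(149), np.int64(205))
now (np.float64(306.34334277620394), np.float64(222.15354107648724), 1765, np.int64(290), np.int64(324), np.int64(190), np.int64(258))
0.06 top [ 0.5514 -0.3039] w1 [ 0.5344 -0.2715] far-end w1 [ 0.5441 -0.2979] now [ 0.5436 -0.2951]
0.07 top [ 0.5491 -0.2998] w1 [ 0.5352 -0.2736] far-end w1 [ 0.5447 -0.2993] now [ 0.5445 -0.2976]
0.08 top [ 0.5467 -0.2957] w1 [ 0.5361 -0.2757] far-end w1 [ 0.5453 -0.3006] now [ 0.5453 -0.3001]
0.09 top [ 0.5443 -0.2916] w1 [ 0.537  -0.2778] far-end w1 [ 0.5459 -0.302 ] now [ 0.5461 -0.3027]
0.1 top [ 0.5419 -0.2875] w1 [ 0.5379 -0.2799] far-end w1 [ 0.5466 -0.3033] now [ 0.5469 -0.3052]
0.11 top [ 0.5396 -0.2835] w1 [ 0.5388 -0.282 ] far-end w1 [ 0.5472 -0.3047] now [ 0.5477 -0.3077]
0.12 top [ 0.5372 -0.2794] w1 [ 0.5396 -0.2841] far-end w1 [ 0.5478 -0.306 ] now [ 0.5485 -0.3103]
[ 0.53713939 -0.28053766  0.10698532]
TCP px [[308.57818233 244.78102653]]
need.py
pics
seg.py
['PlanningError', 'get_image', 'hand_in', 'landmark_of', 'look_for', 'observe', 'tip_extent'] 0.017
```

Run:
```python
from seg import *
a=get_image("wrist");b=get_image("side")
tp=observe()["tool_pos"]
for n,p in(("w",a),("s",b)):
    print(n,"tcp",w2px(p,tp).round(0),"tip",w2px(p,tp-[0,0,.017]).round(0),"handle?",w2px(p,[[.539,-.281,z] for z in(.06,.075,.093,.123)]).round(0).tolist())
    for q in("red_key_handle","blue_key_handle"):
        print(q,[(np.round(d["centre"],4).tolist(),round(d["conf"],2)) for d in landmark_of(p,q)])
i=np.hstack([cv2.resize(a["image"][160:310,220:400],(432,360),interpolation=cv2.INTER_CUBIC),cv2.resize(b["image"][90:180,320:380],(360,540),interpolation=cv2.INTER_CUBIC)[:360]])
cv2.imwrite("pics/m3.png",i[:,:,::-1])
```

```text
w tcp [[309. 245.]] tip [[309. 232.]] handle? [[306.0, 213.0], [306.0, 221.0], [306.0, 232.0], [305.0, 257.0]]
red_key_handle [([0.5358, -0.2764, 0.1035], 0.79)]
blue_key_handle [([0.5155, -0.1964, 0.1078], 0.94)]
s tcp [[352. 134.]] tip [[351. 140.]] handle? [[350.0, 150.0], [351.0, 145.0], [351.0, 138.0], [351.0, 128.0]]
red_key_handle [([0.4034, -0.2175, 0.0764], 0.82), ([0.5393, -0.2792, 0.1041], 0.58)]
blue_key_handle [([0.5091, -0.195, 0.1085], 0.77)]
```

View pics/m3.png

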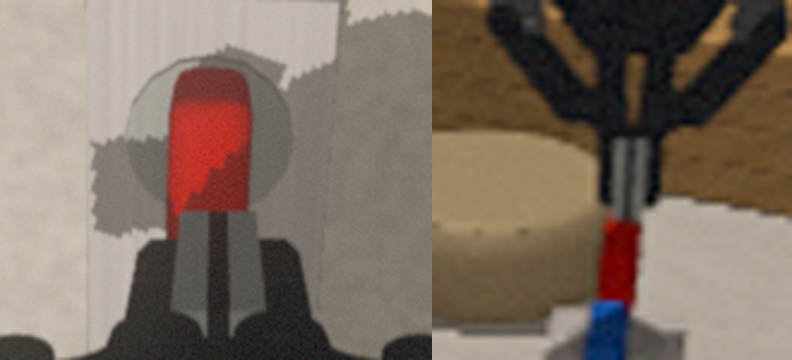

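Run:
```python
from seg import *
a=get_image("wrist");b=get_image("side")
print("cam",a["extrinsics"][:3,3].round(4),observe()["tool_pos"],observe()["joint_positions"].round(3))
def tri(l):
    A=[];B=[]
    for p,uv in l:
        T=p["extrinsics"];d=T[:3,:3]@np.linalg.inv(p["camera_matrix"])@np.r_[uv,1];d/=np.linalg.norm(d);M=np.eye(3)-np.outer(d,d);A.append(M);B.append(M@T[:3,3])
    x=np.linalg.lstsq(np.vstack(A),np.hstack(B),rcond=None)[0];return x.round(4),[ (w2px(p,x)[0]-uv).round(1) for p,uv in l]
print("tip",tri([(a,np.array([310.4,248])),(b,np.array([352.7,126.3]))]))
# handle top far edge centre & top near: wrist crop (212,70) ; 
print("far top edge w now", px2w(a,[220+210/2.4,160+100/2.4],.12), "bottomfar",px2w(a,[220+210/2.4,160+70/2.4],.09))
```

```text
cam [ 0.5609 -0.3489  0.273 ] [ 0.53712804 -0.28057589  0.10700106] [-0.159  0.33  -0.28   0.    -0.961  0.507]
tip (array([ 0.5381, -0.2868,  0.1248]), [array([ 0.7, -0. ]), array([-0.1, -0. ])])
far top edge w now [[ 0.54649424 -0.30527014  0.12      ]] bottomfar [[ 0.54598399 -0.3031766   0.09      ]]
```

Triangulating the closed fingertips gives z ≈ .125, just above the handle top at .123. The state plus tip_extent implies .090, so the two disagree by about 35 mm. I trust the images. Going 30 mm lower with the jaws open is safe under either reading, because the open tips would still be above the rack top. Then I'll check again.

```bash
python3 -m inch '[{"twist":[0,0,0],"offset":[0,0,0],"grip":1},{"twist":[0,0,0],"offset":[0,0,0],"grip":1},{"twist":[0,0,0],"offset":[0,0,0],"grip":1},{"twist":[0,0,0],"offset":[0,0,0],"grip":1},{"twist":[0,0,0],"offset":[0,0,0],"grip":1},{"twist":[0,0,0],"offset":[0,0,0],"grip":1},{"twist":[0,0,0],"offset":[0,0,0],"grip":1},{"twist":[0,0,0],"offset":[0,0,0.5],"grip":1},{"twist":[0,0,0],"offset":[0,0,0.5],"grip":1},{"twist":[0,0,0],"offset":[0,0,0],"grip":1},{"twist":[0,0,0],"offset":[0,0,0],"grip":1}]'
python3 - <<'E'
from seg import *
need()
a=get_image("wrist");b=get_image("side")
tp=observe()["tool_pos"]
print("side tip px by state(open)",w2px(b,tp-[0,0,.004]).round(0))
i=np.hstack([cv2.resize(a["image"],(480,300)),cv2.resize(b["image"][80:180,300:400],(300,300),interpolation=cv2.INTER_CUBIC)])
cv2.imwrite("pics/m4.png",i[:,:,::-1])
E
```

```text
time_s: 7.02
tool_pos: [0.5366, -0.2805, 0.0765]
ee_rot: [-0.001, -0.173, 0.985, 0.0]
ft_force: [0.7, -0.2, 0.1]
width: 1.004
t 7.02 pos [ 0.5366 -0.2805  0.0765] yaw 199.9 zaxis [-0.002  0.    -1.   ] j [-0.16  0.36 -0.31  0.   -0.9   0.51] F [ 0.7 -0.2  0.1] M [-0.04 -0.1  -0.  ] w 1.004
side tip px by state(open) [[351. 145.]]
```

View pics/m4.png

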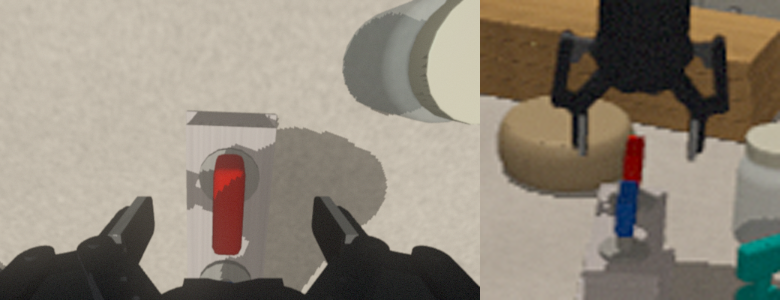

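The open tips show at side row ~131, around z .115, straddling the upper half of the handle. That confirms the offset of about 30 mm. I'll go 10 mm lower and close.

```bash
python3 -m inch '[{"twist":[0,0,0],"offset":[-0.03,0,0.35],"grip":1},{"twist":[0,0,0],"offset":[0,0,0],"grip":1},{"twist":[0,0,0],"offset":[0,0,0],"grip":0},{"twist":[0,0,0],"offset":[0,0,0],"grip":0},{"twist":[0,0,0],"offset":[0,0,0],"grip":0},{"twist":[0,0,0],"offset":[0,0,0],"grip":0},{"twist":[0,0,0],"offset":[0,0,0],"grip":0},{"twist":[0,0,0],"offset":[0,0,0],"grip":0},{"twist":[0,0,0],"offset":[0,0,0],"grip":0},{"twist":[0,0,0],"offset":[0,0,0],"grip":0},{"twist":[0,0,0],"offset":[0,0,0],"grip":0}]' 80
python3 -c "from need import *;need()"
```

```text
time_s: 8.03
tool_pos: [0.5382, -0.2803, 0.0668]
ee_rot: [0.0, -0.173, 0.985, -0.0]
ft_force: [-0.8, 1.0, 3.8]
width: 0.174
t 8.03 pos [ 0.5382 -0.2803  0.0668] yaw 199.9 zaxis [ 0. -0. -1.] j [-0.16  0.37 -0.32  0.   -0.88  0.51] F [-0.8  1.   3.8] M [ 0.38  0.18 -0.05] w 0.174
```

Gripped, with the opening at about 15 mm. Now I lift it.

```bash
python3 -m inch '[{"twist":[0,0,0],"offset":[0,0,-0.2],"grip":0},{"twist":[0,0,0],"offset":[0,0,-0.3],"grip":0},{"twist":[0,0,0],"offset":[0,0,-0.4],"grip":0},{"twist":[0,0,0],"offset":[0,0,-0.5],"grip":0},{"twist":[0,0,0],"offset":[0,0,-0.5],"grip":0},{"twist":[0,0,0],"offset":[0,0,-0.5],"grip":0},{"twist":[0,0,0],"offset":[0,0,-0.5],"grip":0},{"twist":[0,0,0],"offset":[0,0,-0.3],"grip":0},{"twist":[0,0,0],"offset":[0,0,0],"grip":0},{"twist":[0,0,0],"offset":[0,0,0],"grip":0}]'
python3 - <<'E'
from seg import *
need()
for n in("side","top","wrist"):
    p=get_image(n)
    for q in("red_key_handle","blue_key_handle","socket"):
        print(n,q,[(np.round(d["centre"],4).tolist(),round(d["conf"],2)) for d in landmark_of(p,q)])
    if n=="top":t=p
    if n=="side":s=p
i=np.hstack([cv2.resize(s["image"][70:190,300:420],(400,400),interpolation=cv2.INTER_CUBIC),cv2.resize(t["image"][155:275,140:260],(400,400),interpolation=cv2.INTER_CUBIC)])
cv2.imwrite("pics/m5.png",i[:,:,::-1])
E
```

```text
time_s: 8.87
tool_pos: [0.538, -0.2801, 0.1628]
ee_rot: [0.0, -0.173, 0.985, 0.0]
ft_force: [-0.8, -0.0, -1.1]
width: 0.174
t 8.87 pos [ 0.538  -0.2801  0.1628] yaw 199.9 zaxis [ 0.001  0.    -1.   ] j [-0.16  0.28 -0.21 -0.   -1.08  0.51] F [-0.8 -0.  -1.1] M [0.03 0.   0.01] w 0.174
side red_key_handle [([0.4015, -0.2194, 0.0755], 0.69), ([0.5368, -0.2788, 0.2015], 0.54)]
side blue_key_handle [([0.5103, -0.1948, 0.1082], 0.8)]
side socket [([0.492, 0.2374, 0.052], 0.61)]
top red_key_handle []
top blue_key_handle []
top socket [([0.4882, 0.2386, 0.0571], 0.6)]
wrist red_key_handle [([0.4025, -0.2224, 0.0777], 0.66), ([0.5395, -0.2784, 0.1985], 0.56)]
wrist blue_key_handle []
wrist socket []
```

View pics/m5.png

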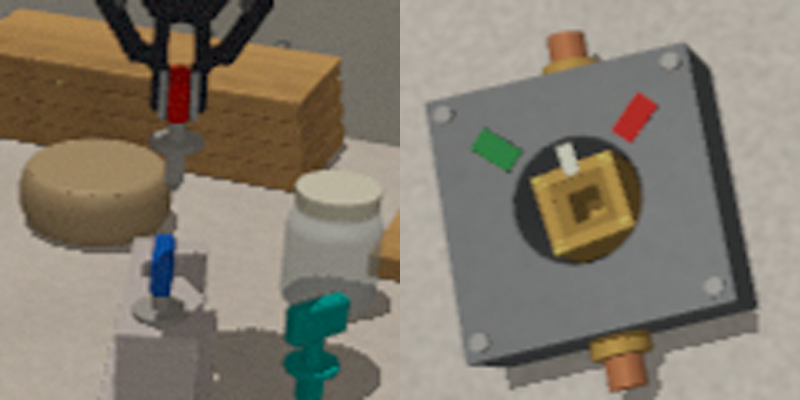

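The key hangs upright in the jaws, the blue key is still in place, and the handle is at z ≈ .200 where the state reads .163. In the crop, the brass block corners are near (532,180), (618,150), (634,238) and (558,255), and the pointer runs from (566,145) to (572,172). From these I work out the socket centre and yaw.

Run:
```python
from seg import *
p=get_image("top")
f=lambda l,z:px2w(p,np.array([[140+(u-400)/3.333,155+v/3.333] for u,v in l]),z)[:,:2]
b=f([(532,180),(618,150),(634,238),(558,255)],.056);print("block",b.mean(0).round(4))
print("edges",[round(float(np.degrees(np.arctan2(*(b[(i+1)%4]-b[i])[::-1])))%90,1) for i in range(4)],[round(float(np.linalg.norm(b[(i+1)%4]-b[i])),4) for i in range(4)])
s=f([(441,115),(672,60),(714,286),(478,343)],.062);print("box",s.mean(0).round(4),[round(float(np.degrees(np.arctan2(*(s[(i+1)%4]-s[i])[::-1])))%90,1) for i in range(4)])
c=s.mean(0)
for n,l in(("green",(497,149)),("red",(635,117)),("ptr tip",(566,145)),("ptr in",(572,172))):
    d=f([l],.062 if n in("green","red") else .058)[0]-c;print(n,np.degrees(np.arctan2(d[1],d[0])).round(1),np.linalg.norm(d).round(4))
need([*c,.15])
```

```text
block [0.4872 0.2359]
edges [19.6, 13.3, 12.6, 22.4] [0.0505, 0.0511, 0.0429, 0.0456]
box [0.4899 0.2393] [13.6, 12.9, 13.6, 13.6]
green 58.5 0.0543
red -33.2 0.0554
ptr tip 16.1 0.0326
ptr in 16.5 0.0166
t 9.52 pos [ 0.538  -0.2802  0.1624] yaw 199.9 zaxis [-0.  0. -1.] j [-0.16  0.28 -0.21 -0.   -1.08  0.51] F [-0.6  0.5 -0.9] M [0.   0.02 0.  ] w 0.17
offset units [-4.39 16.83  0.42]
```

The box centre is (.490, .239), matching the network. The pointer is at about 17° and the green and red marks are 92° apart, as they should be. The key's yaw of 20° is within the play. I'll raise it to clear the blue key and carry it across.

```bash
python3 -m inch '[{"twist":[0,0,0],"offset":[0,0,-0.7],"grip":0},{"twist":[0,0,0],"offset":[0,0,-0.7],"grip":0},{"twist":[0,0,0],"offset":[-0.24,0.6,0],"grip":0},{"twist":[0,0,0],"offset":[-0.24,0.9,0],"grip":0},{"twist":[0,0,0],"offset":[-0.24,0.9,0],"grip":0},{"twist":[0,0,0],"offset":[-0.24,0.9,0],"grip":0},{"twist":[0,0,0],"offset":[-0.24,0.9,0],"grip":0},{"twist":[0,0,0],"offset":[-0.24,0.9,0],"grip":0},{"twist":[0,0,0],"offset":[-0.24,0.9,0],"grip":0},{"twist":[0,0,0],"offset":[-0.24,0.9,0],"grip":0},{"twist":[0,0,0],"offset":[-0.24,0.9,0],"grip":0},{"twist":[0,0,0],"offset":[-0.24,0.9,0],"grip":0}]'
python3 -m inch '[{"twist":[0,0,0],"offset":[-0.24,0.9,0],"grip":0},{"twist":[0,0,0],"offset":[-0.24,0.9,0],"grip":0},{"twist":[0,0,0],"offset":[-0.24,0.9,0],"grip":0},{"twist":[0,0,0],"offset":[-0.24,0.9,0],"grip":0},{"twist":[0,0,0],"offset":[-0.24,0.9,0],"grip":0},{"twist":[0,0,0],"offset":[-0.24,0.9,0],"grip":0},{"twist":[0,0,0],"offset":[-0.24,0.9,0],"grip":0},{"twist":[0,0,0],"offset":[-0.24,0.9,0],"grip":0},{"twist":[0,0,0],"offset":[-0.07,0.5,0],"grip":0},{"twist":[0,0,0],"offset":[0,0,0],"grip":0},{"twist":[0,0,0],"offset":[0,0,0],"grip":0}]'
python3 - <<'E'
from seg import *
need([.49,.239,.13],198)
for n in("side","wrist"):
    p=get_image(n)
    for q in("red_key_handle","socket"):
        print(n,q,[(np.round(d["centre"],4).tolist(),round(d["conf"],2)) for d in landmark_of(p,q)])
E
```

```text
time_s: 10.52
tool_pos: [0.5165, -0.009, 0.2048]
ee_rot: [0.0, -0.173, 0.985, 0.0]
ft_force: [0.9, 0.2, -1.2]
width: 0.173
time_s: 11.43
tool_pos: [0.4939, 0.228, 0.2044]
ee_rot: [-0.0, -0.174, 0.985, -0.0]
ft_force: [-0.1, 0.4, -1.8]
width: 0.175
t 11.43 pos [0.4939 0.228  0.2044] yaw 200.0 zaxis [-0. -0. -1.] j [ 0.79  0.15 -0.28 -0.   -1.14 -0.44] F [-0.1  0.4 -1.8] M [-0.05 -0.02 -0.03] w 0.175
offset units [-0.    0.39  2.48]
twist z units 0.4
side red_key_handle [([0.4937, 0.2297, 0.2433], 0.96), ([0.401, -0.2192, 0.0778], 0.71)]
side socket [([0.4886, 0.237, 0.054], 0.72)]
wrist red_key_handle [([0.4889, 0.2371, 0.0514], 0.75), ([0.4945, 0.2277, 0.2419], 0.71)]
wrist socket [([0.491, 0.2376, 0.0536], 0.8)]
```

The handle tracks the TCP (x and y within 2 mm, z +38 mm). The socket reads (.490, .238) in all views. I'll centre over it and descend to just above the mouth.

```bash
python3 -m inch '[{"twist":[0,0,0.4],"offset":[0,0.36,0],"grip":0},{"twist":[0,0,0],"offset":[0,0,0.6],"grip":0},{"twist":[0,0,0],"offset":[0,0,0.8],"grip":0},{"twist":[0,0,0],"offset":[0,0,0.8],"grip":0},{"twist":[0,0,0],"offset":[0,0,0.7],"grip":0},{"twist":[0,0,0],"offset":[0,0,0.4],"grip":0},{"twist":[0,0,0],"offset":[0,0,0],"grip":0},{"twist":[0,0,0],"offset":[0,0,0],"grip":0}]'
python3 - <<'E'
from seg import *
need([.49,.2385,.0555],198)
for n in("side","wrist"):
    p=get_image(n)
    for q in("red_key_handle","socket"):
        print(n,q,[(np.round(d["centre"],4).tolist(),round(d["conf"],2)) for d in landmark_of(p,q)])
    if n=="side":s=p
    else:w=p
i=np.hstack([cv2.resize(s["image"][180:340,190:350],(400,400),interpolation=cv2.INTER_CUBIC),cv2.resize(w["image"][100:300,210:410],(400,400),interpolation=cv2.INTER_CUBIC)])
cv2.imwrite("pics/m6.png",i[:,:,::-1])
E
```

```text
time_s: 12.4
tool_pos: [0.4906, 0.2368, 0.1054]
ee_rot: [-0.0, -0.156, 0.988, -0.0]
ft_force: [1.3, 0.4, -1.1]
width: 0.17
t 12.4 pos [0.4906 0.2368 0.1054] yaw 197.9 zaxis [-0.001 -0.001 -1.   ] j [ 0.81  0.24 -0.42  0.   -0.92 -0.5 ] F [ 1.3  0.4 -1.1] M [ 0.04 -0.11 -0.04] w 0.17
offset units [0.   0.06 1.66]
twist z units -0.02
side red_key_handle [([0.4884, 0.2366, 0.1453], 0.96), ([0.3991, -0.2185, 0.0778], 0.89)]
side socket [([0.4891, 0.2368, 0.0523], 0.64)]
wrist red_key_handle [([0.492, 0.2403, 0.1425], 0.64)]
wrist socket [([0.4909, 0.236, 0.0534], 0.9)]
```

View pics/m6.png

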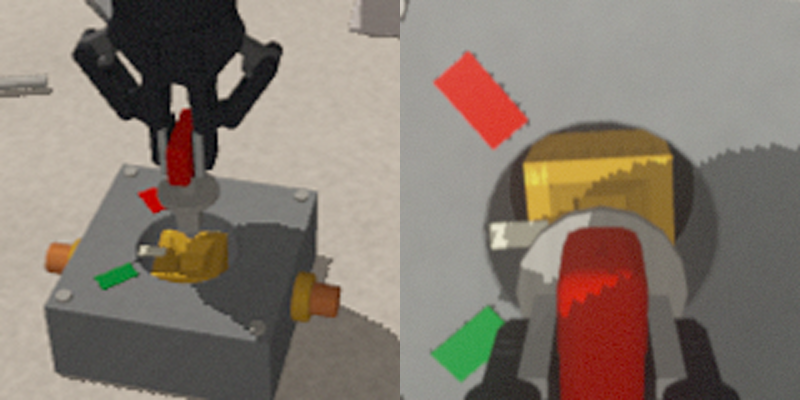

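The key is over the socket and the block's sides are parallel to the handle. I'll insert it slowly.

```bash
python3 -m inch '[{"twist":[0,0,0],"offset":[0,0.02,0.15],"grip":0},{"twist":[0,0,0],"offset":[0,0,0.15],"grip":0},{"twist":[0,0,0],"offset":[0,0,0.15],"grip":0},{"twist":[0,0,0],"offset":[0,0,0.15],"grip":0},{"twist":[0,0,0],"offset":[0,0,0.15],"grip":0},{"twist":[0,0,0],"offset":[0,0,0],"grip":0}]'
python3 -c "from need import *;need([.49,.2385,.0555],198)"
```

```text
time_s: 13.2
tool_pos: [0.4897, 0.2374, 0.0817]
ee_rot: [-0.001, -0.156, 0.988, -0.001]
ft_force: [0.2, -0.0, -1.7]
width: 0.178
t 13.2 pos [0.4897 0.2374 0.0817] yaw 197.9 zaxis [-0.002 -0.001 -1.   ] j [ 0.81  0.27 -0.44 -0.   -0.86 -0.5 ] F [ 0.2 -0.  -1.7] M [-0.    0.09  0.01] w 0.178
offset units [-0.02  0.03  0.87]
twist z units -0.02
```

```bash
python3 -m inch '[{"twist":[0,0,0],"offset":[0,0,0.15],"grip":0},{"twist":[0,0,0],"offset":[0,0,0.15],"grip":0},{"twist":[0,0,0],"offset":[0,0,0.15],"grip":0},{"twist":[0,0,0],"offset":[0,0,0.15],"grip":0},{"twist":[0,0,0],"offset":[0,0,0],"grip":0}]'
python3 -c "from need import *;need([.49,.2385,.0555],198)"
```

```text
time_s: 13.62
tool_pos: [0.4905, 0.2388, 0.0643]
ee_rot: [0.0, -0.156, 0.988, 0.001]
ft_force: [0.7, 4.5, -4.4]
width: 0.177
t 13.62 pos [0.4905 0.2388 0.0643] yaw 197.9 zaxis [ 0.     0.001 -1.   ] j [ 0.81  0.29 -0.46 -0.   -0.82 -0.5 ] F [ 0.7  4.5 -4.4] M [2.06 0.2  0.04] w 0.177
offset units [ 0.02 -0.    0.29]
twist z units -0.02
```

```bash
python3 -m inch '[{"twist":[0,0,0],"offset":[0,0.05,0.1],"grip":0},{"twist":[0,0,0],"offset":[0,0,0.1],"grip":0},{"twist":[0,0,0],"offset":[0,0,0.06],"grip":0},{"twist":[0,0,0],"offset":[0,0,0],"grip":0},{"twist":[0,0,0],"offset":[0,0,0],"grip":0}]'
python3 - <<'E'
from seg import *
need([.49,.2385,.0555],198)
p=get_image("side")
for q in("red_key_handle","socket"):
    print(q,[(np.round(d["centre"],4).tolist(),round(d["conf"],2)) for d in landmark_of(p,q)])
E
```

```text
time_s: 14.03
tool_pos: [0.4899, 0.2391, 0.0569]
ee_rot: [-0.0, -0.156, 0.988, -0.0]
ft_force: [1.1, 1.4, -2.4]
width: 0.175
t 14.03 pos [0.4899 0.2391 0.0569] yaw 197.9 zaxis [-0. -0. -1.] j [ 0.81  0.3  -0.47  0.   -0.81 -0.5 ] F [ 1.1  1.4 -2.4] M [ 0.47 -0.48 -0.04] w 0.175
offset units [ 0.   -0.02  0.05]
twist z units -0.02
red_key_handle [([0.4013, -0.2213, 0.0783], 0.98), ([0.4917, 0.2398, 0.0963], 0.72)]
socket [([0.4889, 0.2378, 0.0534], 0.49)]
```

```bash
python3 -m inch '[{"twist":[0,0,0],"offset":[0,0,0.07],"grip":0},{"twist":[0,0,0],"offset":[0,0,0],"grip":0},{"twist":[0,0,0],"offset":[0,0,0],"grip":0},{"twist":[0,0,0],"offset":[0,0,0],"grip":0}]'
python3 -c "from need import *;need([.49,.2385,.0555],140)"
```

```text
time_s: 14.52
tool_pos: [0.4898, 0.2392, 0.0551]
ee_rot: [-0.0, -0.156, 0.988, -0.0]
ft_force: [1.2, 0.1, -2.3]
width: 0.176
t 14.52 pos [0.4898 0.2392 0.0551] yaw 197.9 zaxis [-0. -0. -1.] j [ 0.81  0.3  -0.47  0.   -0.8  -0.5 ] F [ 1.2  0.1 -2.3] M [ 0.03 -0.39 -0.  ] w 0.176
offset units [ 0.   -0.02 -0.01]
twist z units 11.58
```

```bash
python3 -m inch '[{"twist":[0,0,0],"offset":[0,0,0.07],"grip":0},{"twist":[0,0,0],"offset":[0,0,0],"grip":0},{"twist":[0,0,0],"offset":[0,0,0],"grip":0}]'
python3 -c "from need import *;need()"
python3 -m inch '[{"twist":[0,0,0],"offset":[0,0,0.05],"grip":0},{"twist":[0,0,0],"offset":[0,0,0],"grip":0},{"twist":[0,0,0],"offset":[0,0,0],"grip":0}]'
python3 -c "from need import *;need()"
```

```text
time_s: 14.77
tool_pos: [0.4901, 0.2394, 0.0547]
ee_rot: [0.0, -0.156, 0.988, -0.0]
ft_force: [-5.5, -1.1, 15.1]
width: 0.177
t 14.77 pos [0.4901 0.2394 0.0547] yaw 198.0 zaxis [ 0.001  0.    -1.   ] j [ 0.81  0.3  -0.47  0.   -0.8  -0.5 ] F [-5.5 -1.1 15.1] M [-0.57  2.01  0.08] w 0.177
time_s: 15.02
tool_pos: [0.4902, 0.2395, 0.0546]
ee_rot: [0.001, -0.156, 0.988, 0.0]
ft_force: [-9.7, -2.9, 29.2]
width: 0.175
t 15.02 pos [0.4902 0.2395 0.0546] yaw 198.0 zaxis [ 0.001  0.    -1.   ] j [ 0.81  0.3  -0.47  0.   -0.8  -0.5 ] F [-9.7 -2.9 29.2] M [-1.19  3.98  0.06] w 0.175
```

There is firm contact at z .0546, so the collar is seated. I ease off the press and turn clockwise (positive about tool z).

```bash
python3 -m inch '[{"twist":[0,0,0],"offset":[0,0,-0.09],"grip":0},{"twist":[0,0,0.5],"offset":[0,0,0],"grip":0},{"twist":[0,0,0.8],"offset":[0,0,0],"grip":0},{"twist":[0,0,0.8],"offset":[0,0,0],"grip":0},{"twist":[0,0,0.8],"offset":[0,0,0],"grip":0},{"twist":[0,0,0.8],"offset":[0,0,0],"grip":0},{"twist":[0,0,0.8],"offset":[0,0,0],"grip":0},{"twist":[0,0,0.8],"offset":[0,0,0],"grip":0},{"twist":[0,0,0.8],"offset":[0,0,0],"grip":0},{"twist":[0,0,0.8],"offset":[0,0,0],"grip":0},{"twist":[0,0,0.8],"offset":[0,0,0],"grip":0},{"twist":[0,0,0],"offset":[0,0,0],"grip":0}]'
python3 -c "from need import *;need([.49,.2395,.0546],140)"
```

```text
time_s: 16.02
tool_pos: [0.4914, 0.2405, 0.0549]
ee_rot: [0.001, 0.18, 0.984, 0.001]
ft_force: [4.1, 1.0, -0.5]
width: 0.176
t 16.02 pos [0.4914 0.2405 0.0549] yaw 159.3 zaxis [ 0.003  0.002 -1.   ] j [ 0.81  0.3  -0.47  0.   -0.8  -1.18] F [ 4.1  1.  -0.5] M [ 0.73 -1.88 -0.03] w 0.176
offset units [ 0.03 -0.05  0.01]
twist z units 3.86
```

```bash
python3 -m inch '[{"twist":[0,0,0.7],"offset":[0,0,0],"grip":0},{"twist":[0,0,0.7],"offset":[0,0,0],"grip":0},{"twist":[0,0,0.7],"offset":[0,0,0],"grip":0},{"twist":[0,0,0.7],"offset":[0,0,0],"grip":0},{"twist":[0,0,0.7],"offset":[0,0,0],"grip":0},{"twist":[0,0,0.4],"offset":[0,0,0],"grip":0},{"twist":[0,0,0],"offset":[0,0,0],"grip":0},{"twist":[0,0,0],"offset":[0,0,0],"grip":0}]'
python3 - <<'E'
from seg import *
need([.49,.2395,.0546],140)
w=get_image("wrist");s=get_image("side")
print([(np.round(d["centre"],4).tolist(),round(d["conf"],2)) for d in landmark_of(s,"red_key_handle")])
i=np.hstack([cv2.resize(s["image"][200:340,200:340],(400,400),interpolation=cv2.INTER_CUBIC),cv2.resize(w["image"][100:300,210:410],(400,400),interpolation=cv2.INTER_CUBIC)])
cv2.imwrite("pics/m7.png",i[:,:,::-1])
E
```

```text
time_s: 16.68
tool_pos: [0.4917, 0.2403, 0.055]
ee_rot: [0.001, 0.341, 0.94, 0.001]
ft_force: [6.6, 0.0, -2.4]
width: 0.171
t 16.68 pos [0.4917 0.2403 0.055 ] yaw 140.1 zaxis [ 0.003  0.002 -1.   ] j [ 0.81  0.3  -0.47  0.   -0.8  -1.51] F [ 6.6  0.  -2.4] M [ 0.18 -2.93  0.03] w 0.171
offset units [ 0.03 -0.06  0.01]
twist z units 0.02
[([0.4912, 0.2414, 0.0961], 0.65), ([0.4005, -0.2224, 0.0759], 0.63)]
```

View pics/m7.png

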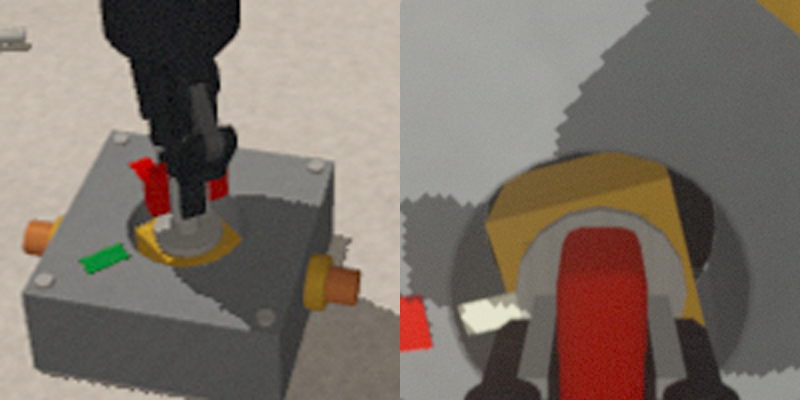

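The pointer now sits beside the red mark. The block lags the key by about 13° from the play, so the valve is at roughly 1.49 rad. I add about 6° to bring it to 1.6, watching the torque.

```bash
python3 -m inch '[{"twist":[0,0,0.4],"offset":[0,0,0],"grip":0},{"twist":[0,0,0.4],"offset":[0,0,0],"grip":0},{"twist":[0,0,0.4],"offset":[0,0,0],"grip":0},{"twist":[0,0,0],"offset":[0,0,0],"grip":0},{"twist":[0,0,0],"offset":[0,0,0],"grip":0},{"twist":[0,0,0],"offset":[0,0,0],"grip":0}]'
python3 -c "from need import *;need([.49,.2395,.0546])"
```

```text
time_s: 17.33
tool_pos: [0.4918, 0.2403, 0.055]
ee_rot: [0.001, 0.39, 0.921, 0.001]
ft_force: [8.4, 0.8, -2.9]
width: 0.171
t 17.33 pos [0.4918 0.2403 0.055 ] yaw 134.1 zaxis [ 0.003  0.002 -1.   ] j [ 0.81  0.3  -0.47  0.   -0.8  -1.62] F [ 8.4  0.8 -2.9] M [ 0.02 -3.12  0.01] w 0.171
offset units [ 0.02 -0.06  0.01]
```

No stop torque. I release and rise straight up.

```bash
python3 -m inch '[{"twist":[0,0,0],"offset":[0,0,0],"grip":0.6},{"twist":[0,0,0],"offset":[0,0,0],"grip":0.8},{"twist":[0,0,0],"offset":[0,0,0],"grip":0.8},{"twist":[0,0,0],"offset":[0,0,0],"grip":0.8},{"twist":[0,0,0],"offset":[0,0,0],"grip":0.8},{"twist":[0,0,0],"offset":[0,0,0],"grip":0.8},{"twist":[0,0,0],"offset":[0,0,-0.3],"grip":0.8},{"twist":[0,0,0],"offset":[0,0,-0.5],"grip":0.8},{"twist":[0,0,0],"offset":[0,0,-0.8],"grip":0.8},{"twist":[0,0,0],"offset":[0,0,-0.8],"grip":0.8},{"twist":[0,0,0],"offset":[0,0,-0.8],"grip":0.8},{"twist":[0,0,0],"offset":[0,0,-0.8],"grip":0.8}]'
python3 -m inch '[{"twist":[0,0,0],"offset":[0,0,-0.5],"grip":0.8},{"twist":[0,0,0],"offset":[0,0,0],"grip":0.8},{"twist":[0,0,0],"offset":[0,0,0],"grip":0.8}]'
python3 - <<'E'
from seg import *
need()
w=get_image("wrist");s=get_image("side")
for p in(w,s):
  for q in("red_key_handle","socket","blue_key_handle"): print(q,[(np.round(d["centre"],4).tolist(),round(d["conf"],2)) for d in landmark_of(p,q)])
i=np.hstack([cv2.resize(s["image"][200:340,200:340],(400,400),interpolation=cv2.INTER_CUBIC),cv2.resize(w["image"][50:250,210:410],(400,400),interpolation=cv2.INTER_CUBIC)])
cv2.imwrite("pics/m8.png",i[:,:,::-1])
E
```

```text
time_s: 18.33
tool_pos: [0.4897, 0.2392, 0.1762]
ee_rot: [0.0, 0.391, 0.92, 0.0]
ft_force: [0.7, 1.3, 0.8]
width: 0.799
time_s: 18.58
tool_pos: [0.4902, 0.2397, 0.1907]
ee_rot: [0.0, 0.391, 0.92, 0.001]
ft_force: [0.5, -0.5, -1.3]
width: 0.801
t 18.58 pos [0.4902 0.2397 0.1907] yaw 133.9 zaxis [ 0.002  0.002 -1.   ] j [ 0.81  0.16 -0.3  -0.   -1.11 -1.62] F [ 0.5 -0.5 -1.3] M [-0.04 -0.    0.01] w 0.801
red_key_handle [([0.4904, 0.2445, 0.0931], 0.59)]
socket []
blue_key_handle []
red_key_handle [([0.4924, 0.2412, 0.0934], 0.65), ([0.4014, -0.2193, 0.0782], 0.61)]
socket [([0.4896, 0.24, 0.0532], 0.61)]
blue_key_handle [([0.5093, -0.1955, 0.1081], 0.8)]
```

View pics/m8.png

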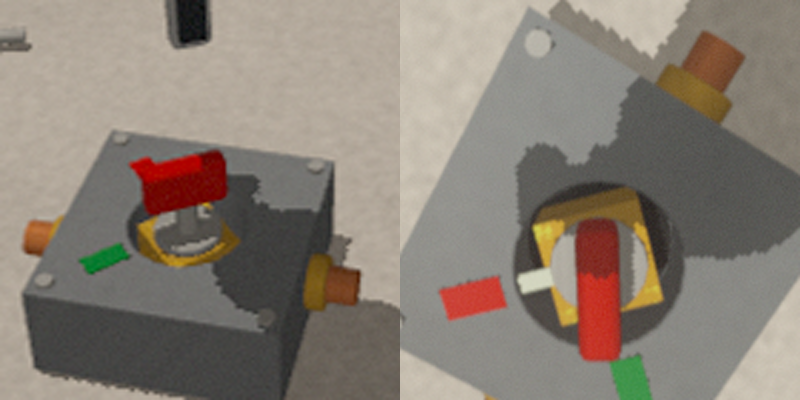

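The pointer at (535,281) and the red mark at (474,298) lie on one line from the block centre (598,265). The key stands upright with its handle about 39 mm above the mouth, and the blue key hasn't moved. I'm handing in.

```bash
python3 -c "from plant import *;print(hand_in())"
```

```text
the job is handed in; nothing more can be done
None
```

The valve is shut and the red key is standing in the socket. I handed in after about 19 s of robot time; the hand-in reports no verdict. I lifted the red key out of the rack, seated it until the collar bore firmly on the brass, and turned it about 64° clockwise. Then I released it and raised the arm clear.

**Last checks:**
- **Valve:** the pointer lines up with the red mark, about 1.6 rad by eye. I felt no torque from the stop, so I set the end of the turn by the mark, not by the stop.
- **Red key:** its handle is about 39–40 mm above the mouth and looks upright. The side view puts it about 3 mm from the socket axis, and the wrist view about 5 mm, within the networks' 4 mm accuracy.
- **Blue key:** it still reads (.509, -.195, .108), within 2 mm of its first side-view reading.
- **Robot:** the gripper is well above the box and the wrist forces are near zero.

**Failed or disagreed:**
- **First grasp:** it closed on nothing, because the fingertips stood about 30–35 mm higher than the state and tip_extent implied. I corrected the height from the images and the second grasp held.
- **Measurements dropped:** an early top-view fit of the red handle locked onto the box's red mark, so I discarded it.

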